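Lock the cam coupler on the coolant tank for a pressure test

TASK

Get the coolant tank ready for its pressure test: lift the dust cap off the upright adapter and set it in the shallow tray, then lower the two-armed cam coupler fully home over the adapter with its arms still out, and let go. Then take it again across the two arms and swing both cam arms down together until they lie flat against the coupler; only then swing the tank's valve lever a full quarter turn, clockwise seen from above, to open it. Leave the other things on the bench alone.

Things in the scene. Friction and masses are not known exactly. Their poses are not given: they have to be found in the camera images.
- manifold: The grey coolant tank, fixed, 130 mm (its x) by 260 mm (its y), 60 mm tall, origin under its centre, turned up to 0.25 rad. On its lid: the adapter at its y = +65 mm, the valve at its y = -75 mm, both at its x = 0.
- adapter_top (a point): Centre of the top face of the steel groove adapter, a fixed upright pipe stub on the tank: 144 mm above the bench, 84 mm above the tank's lid. Its lip is 38 mm across and 9 mm tall with a bevelled top edge; below the lip is a groove 28 mm across, 20 mm tall. The pipe under it is at most 40 mm across. At the start the dust cap hides it. Axes as the tank's, z up.
- coupler_mid (a point): The coupler: a loose round aluminium cup standing mouth down on the bench, 50 mm across, 44 mm tall (50 with a small boss on top), about 0.37 kg. Point on its axis, 22 mm above its mouth. Two flats at its own +x and -x, 51 mm apart and 24 mm wide, to grip it by; a steel cam arm hinged at its own +y and -y.
- coupler: The same coupler, origin at the centre of its mouth. Inside it is 41 mm across and 38 mm deep, so fully home on the adapter coupler_mid is 16 mm below adapter_top. Any yaw on the adapter will do. Its cam noses go under the adapter's lip as the arms shut; the arms can shut only with the coupler fully home. Across both shut arms it measures 61 mm.
- cam_a (a joint): Angle of the cam arm on the coupler's +y side: 0 = shut, hanging straight down; 1.57 = straight out, level; stop at 1.95, out and a little up. Starts at 1.6 to 1.85. Level hinge 27 mm from the coupler's axis, 2 mm above coupler_mid. Arm 62 mm long, 10 mm wide (18 at the tip), 7 mm thick. Stiff (0.07 N m, 4 N at 18 mm from the hinge); stays where it is left.
- cam_b (a joint): Angle of the cam arm on the coupler's -y side; otherwise the same as cam_a.
- dustcap_mid (a point): The dust cap: grey plastic, 52 mm tall, 50 g, set loosely over the adapter at the start. Point on its axis, half-way up. Its lower 18 mm is a cup 52 mm across, 14 mm deep inside; above is a round knob 22 mm across and 34 mm tall to grip. At the start this point is 12 mm above adapter_top.
- dustcap: The same dust cap, origin at the centre of its lower rim.
- tray_in (a point): Centre of the inner floor (4 mm above the bench) of a fixed shallow aluminium tray, 180 mm (its x) by 140 mm (its y), rim 22 mm above the bench, walls 4 mm thick.
- valve_axis (a point): Point on the upright axis of the tank's valve lever, at the lever's mid height, 95 mm above the bench. Axes as the tank's. The lever is a level bar reaching 85 mm from the axis, 10 to 13 mm thick and 22 mm tall.
- valve (a joint): Angle of the valve lever: 0 = closed, pointing along the tank's -y, away from the adapter; grows clockwise seen from above to 1.57 = open, at its stop, pointing along the tank's -x. Starts at 0 to 0.25. Stiff (0.12 N m, about 2 N at 60 mm from the axis); stays where it is left.
- heatsink: Bystander to leave alone: loose bare aluminium finned heat sink, 60 x 60 x 32 mm. Origin at the centre of its underside.
- board: Bystander to leave alone: green circuit board lying flat, 170 x 200 mm. Origin at the centre of its underside.
- meter: Bystander to leave alone: yellow multimeter lying flat, 150 x 75 x 34 mm. Origin at the centre of its underside.
- fluxbottle: Bystander to leave alone: clear bottle, 52 mm across, 110 mm tall. Origin at the centre of its underside.
- spool: Bystander to leave alone: wire spool standing on end, 64 mm across, 44 mm tall. Origin at the centre of its underside.
- screwcap: Bystander to leave alone: plain round aluminium screw cap without arms, 72 mm across, 50 mm tall: not the coupler. Origin at the centre of its underside.
- driver: Bystander to leave alone: screwdriver lying flat, about 200 mm long. Origin at the centre of its underside.

How it is judged:
By the outcome, as a careful person would: the job done as asked, in the order asked, and still so for the second after the job is handed in, with the robot touching nothing.
It also fails if it takes over 72 s, if anything falls off the work surface, if the arm or the gripper's body presses on something with over 40 N, if the wrist force passes 120 N, or if a joint passes its speed limit or range.

ROBOT

A 7-joint arm with a two-finger parallel gripper is mounted at the origin on the work surface. World frame = base frame: x ahead of the robot, y to its left, z up, the work surface at z = 0. Lengths are in m, angles in degrees, forces in N, time in s.
With the tool pointing down it reaches from about 0.425 to 0.875 m from the base axis. Payload 4.7 kg.
Tool frame: the origin (TCP) lies at the very end of the fingers, on their centre line; the grasp point (between the pads) lies env.grip_point_offset behind it (env.grip_point_offset is the distance from the TCP to the grasp point, in m); z points along the fingers, y is the direction in which the jaws open and shut (so a half turn about z gives the same grasp; the last joint's range is limited). The gripper opens to 87 mm and grips with 3 to 60 N. Pads are 19 mm wide; open, the fingers measure 117 mm over their backs; the gripper's body (75 mm by 190 mm) begins 51 mm behind the grasp point.
Start: joints at [77.527, 18.392, -4.016, 83.108, 1.295, 78.541, -3.26], TCP at [0.149, -0.633, 0.223] pointing down, gripper open.
Joint ranges: [-163.93, 163.93], [-17.29, 119.83], [-79.2, 71.16], [3.27, 140.29], [-89.18, 269.18], [5.43, 117.66], [-154.24, 154.24]. Speed limits (degrees/s): [147.25, 147.25, 180, 180, 180, 180, 180].

INTERFACE

Orientations are given as [roll, pitch, yaw] about the fixed x, y, z axes, in that order (R = Rz(yaw) Ry(pitch) Rx(roll)).
In Python, from cell import env gives the robot as it stands.
- The arm moves only by the tool send_rows, never from a script. Its argument "plan" is a list of rows, each a list of 7 numbers: the finger opening in mm, from 0 to 87, then the shift along the tool's x, y, z in mm, then the turn, a rotation vector about the tool's x, y, z in rad. A call has 1 to 12 rows; each row shifts and turns the commanded pose from where the row before left it, along the tool's axes as they then stand; what a row does not reach is not made up. A row lasts 1/10 s, in which the tool goes at most 50 mm and 8.59 degrees, less where a joint would pass 70% of its speed; a pose out of reach is approached as far as the arm can. A call is refused whole if a number of a shift passes 50 or a number of a turn 0.15, either way. A call with a gripper value outside its range is refused whole. The fingers move at their own pace and stop on an object; "grip_force" is the grip in N (left out, the last holds). Time passes only in rows, so rows that do not move let the fingers close. It gives the time, the measured TCP pose, the force and the opening at its end, in the units of the state.
- env.get_obs(): the state, without advancing time (a new reading comes with each control period).
- env.read_camera(name): name is "scene" or "top" or "wrist"; returns the picture (384x512x3 uint8, red, green, blue); there is no depth.
- env.get_calibration(name): a dict with "fx", "fy", "cx", "cy" (pixels), "extrinsics" (4x4, takes a point from camera to world coordinates). Camera axes: x right, y down, z forward; pixel columns grow to the right and rows downward; lengths in m; the calibration is good to about 2 mm. A picture is of the moment at which its call begins: read the wrist's pose just before it. get_calibration takes no time and is no camera call; for the wrist camera it gives the pose at the moment of the call.
- env.sign_off(): hands the job in, once; it reports no verdict.
Trained networks look in the newest picture that a camera, given by its name, has taken for a name from the list of things; names that differ only in an ending like _2 or _b are one class to them, and where a whole thing is asked for, a point or a joint stands for the part that bears it (a point fixed in the world has none). Each returns a list of dicts, best first, with "confidence" (0 to 1); they miss things now and then, are a little off and sometimes report something else, mostly with a low value. They report only what shows in the picture. A call takes as long as a camera call.
- env.regions_of(camera, query): "region" (384x512 bool, what is visible of it) and "rect" ([left, top, right, bottom] in pixels, round what is visible of it).
The state is a dict: "time_s": time; "qpos": joint angles; "joint_velocities": joint speeds; "effort": joint torques, N m; "tool_pos": TCP position; "tool_rot": TCP orientation; "force": force on the tool from outside, world axes, zero at the start; "wrist_torque": the same for the moment, N m; "grip_width": finger opening in m.
Only numpy, scipy, OpenCV 4.12 (cv2) and the standard library are available. Lean on these libraries where they do the work, as an engineer would, in place of code of your own. Each camera call takes 0.05 s, during which the arm holds its last target. There are 200 camera calls.

## Working session

There is one attempt and no reset: what is moved stays moved. The work goes in short steps, Python scripts to look and compute and a tool call to move; the robot and the scene stay as the last step left them, time stands still between calls to the robot, and variables do not carry over. Pictures are saved under pics/ and viewed, about 8 in all and at most 12, crops included, and the job is handed in when it is done.

Besides the shell and the picture viewer there is one more tool, called after ">>>" as a command line: name --pt "numbers of a row" for each row, then --argument value for the rest. send_rows: Moves the arm, as the interface text tells. Its arguments: {"type":"object","properties":{"plan":{"type":"array"},"grip_force":{"type":"number"}},"required":["plan"]}

```bash
ls; mkdir -p pics
cat > h.py <<'E'
import numpy as np, cv2
from cell import env
def snap(cam,name=None):
    im=env.read_camera(cam)
    if name: cv2.imwrite(f'pics/{name}.png',im[:,:,::-1])
    return im
def ray(cal,u,v,z):
    E=np.array(cal['extrinsics']); d=E[:3,:3]@np.array([(u-cal['cx'])/cal['fx'],(v-cal['cy'])/cal['fy'],1]); o=E[:3,3]
    return o+d*(z-o[2])/d[2]
def proj(cal,p):
    E=np.array(cal['extrinsics']); q=E[:3,:3].T@(np.array(p)-E[:3,3])
    return np.array([cal['cx']+cal['fx']*q[0]/q[2],cal['cy']+cal['fy']*q[1]/q[2]])
def st():
    o=env.get_obs(); print({k:np.round(o[k],3).tolist() for k in ('time_s','tool_pos','tool_rot','force','grip_width','qpos')}); return o
E
python3 - <<'E'
from h import *
st(); print(env.grip_point_offset)
a=snap('top');
for c in ['top','scene']:
    im=snap(c); 
    cv2.imwrite(f'pics/{c}0.png',im[:,:,::-1])
    cal=env.get_calibration(c); print(c,cal['fx'],np.round(cal['extrinsics'],3).tolist())
    for n in ['manifold','coupler','dustcap','tray_in','cam_a','valve','heatsink','screwcap','spool','fluxbottle','meter']:
        for r in env.regions_of(c,n)[:2]:
            ys,xs=np.nonzero(r['region']); 
            if len(xs): print(n,round(r['confidence'],2),np.round(r['rect']),round(xs.mean(),1),round(ys.mean(),1))
im=np.hstack([cv2.imread('pics/top0.png')]);cv2.imwrite('pics/top0b.png',cv2.resize(im,(800,600)))
E
```

```text
pics
{'time_s': 0.0, 'tool_pos': [0.149, -0.632, 0.221], 'tool_rot': [-179.892, 0.006, 13.281], 'force': [-0.066, -0.314, 0.21], 'grip_width': 0.087, 'qpos': [77.527, 18.438, -4.014, 83.173, 1.295, 78.542, -3.26]}
0.0187
top 482.778295711686 [[-0.028, -0.986, 0.167, 0.319], [-1.0, 0.028, -0.002, 0.074], [-0.003, -0.167, -0.986, 1.549], [0.0, 0.0, 0.0, 1.0]]
manifold 0.84 [226. 173. 322. 238.] 271.2 203.6
manifold 0.44 [362. 215. 402. 259.] 382.5 236.9
coupler 0.6 [367. 216. 405. 260.] 383.2 236.4
coupler 0.45 [391. 162. 413. 182.] 401.5 170.3
dustcap 0.55 [239. 196. 257. 216.] 248.0 205.0
tray_in 0.72 [145. 204. 207. 267.] 173.8 235.7
tray_in 0.66 [365. 215. 404. 259.] 382.9 237.1
cam_a 0.49 [244. 108. 308. 165.] 274.3 136.1
cam_a 0.43 [366. 245. 377. 262.] 370.6 252.1
valve 0.54 [291. 191. 321. 198.] 301.7 194.8
heatsink 0.64 [284. 253. 302. 270.] 290.7 260.5
screwcap 0.86 [148. 175. 172. 204.] 161.1 186.1
screwcap 0.47 [222. 173. 322. 239.] 270.4 203.2
spool 0.78 [390. 158. 414. 185.] 401.0 170.8
spool 0.21 [143. 204. 206. 268.] 174.1 235.5
fluxbottle 0.66 [198. 153. 210. 170.] 202.4 162.3
meter 0.66 [327. 131. 374. 162.] 350.6 146.1
scene 443.27528716113125 [[0.377, 0.562, -0.737, 1.62], [0.926, -0.226, 0.301, -0.383], [0.002, -0.796, -0.605, 0.98], [0.0, 0.0, 0.0, 1.0]]
manifold 0.86 [208. 186. 290. 244.] 246.5 211.9
coupler 0.76 [124. 202. 153. 234.] 136.4 218.3
dustcap 0.52 [259. 166. 275. 189.] 265.0 176.7
tray_in 0.7 [295. 164. 340. 201.] 315.4 183.0
cam_a 0.53 [122. 223. 131. 232.] 126.8 227.7
cam_a 0.46 [144. 205. 154. 212.] 146.8 205.3
valve 0.52 [207. 198. 238. 210.] 220.9 206.5
heatsink 0.57 [204. 185. 224. 201.] 213.6 190.6
screwcap 0.63 [336. 193. 358. 210.] 347.2 203.1
spool 0.9 [112. 255. 138. 283.] 124.5 269.2
spool 0.58 [205. 180. 227. 203.] 214.8 190.2
fluxbottle 0.67 [319. 200. 335. 232.] 324.2 217.9
meter 0.88 [157. 258. 215. 299.] 183.7 276.3
```

View pics/top0b.png

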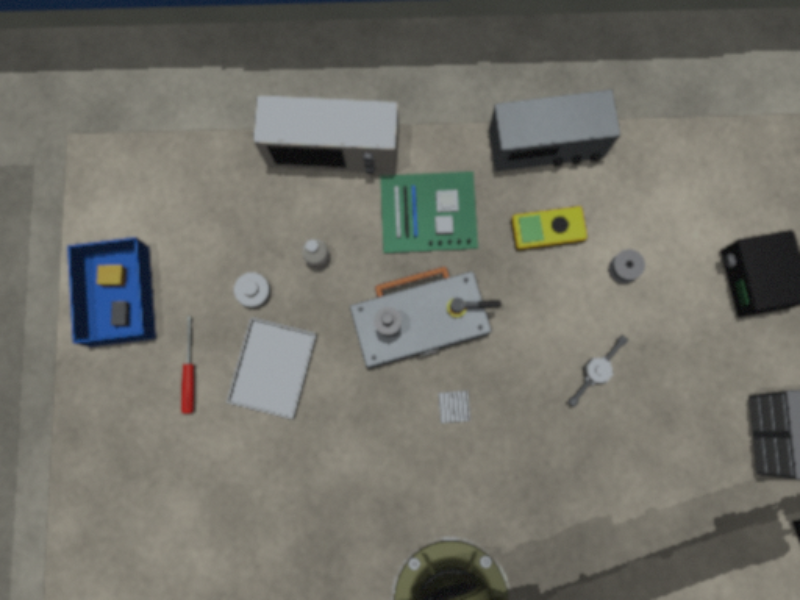

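View pics/scene0.png

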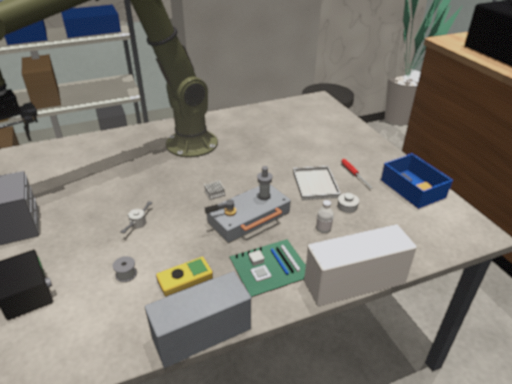

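The top picture (800x600) shows the capped adapter at (388,320), the valve at (457,307) with its lever pointing right, the coupler with its arms at (598,370) and the tray at (273,368). The heatsink is at (453,407), near the tank. The scene picture agrees.

Run:
```python
from h import *
ct,cs=env.get_calibration('top'),env.get_calibration('scene')
def tri(a,b):
    A=[];B=[]
    for c,(u,v) in ((ct,a),(cs,b)):
        E=np.array(c['extrinsics']);d=E[:3,:3]@np.array([(u-c['cx'])/c['fx'],(v-c['cy'])/c['fy'],1]);d/=np.linalg.norm(d)
        P=np.eye(3)-np.outer(d,d);A.append(P);B.append(P@E[:3,3])
    return np.linalg.solve(sum(A),sum(B))
print('cap',ray(ct,248,205,.15),ray(cs,265,176.7,.15),tri((248,205),(265,176.7)))
print('coup',ray(ct,382.9,236.8,.03),ray(cs,136.4,218.3,.03))
print('tray',ray(ct,173.8,235.7,.012),ray(cs,315.4,183,.012))
s=.64
for n,pts,z in (('tray corners',[(252,320),(317,334),(294,417),(230,403)],.022),('lid',[(351,303),(471,274),(490,332),(368,366)],.06),('arm tips',[(572,403),(624,340)],.03),('lever',[(457,306),(499,303)],.1),('knob',[(388,316)],.182)):
    q=np.array([ray(ct,u*s,v*s,z) for u,v in pts]);print(n,q.round(3).tolist(),q.mean(0).round(3))
```

```text
cap [0.52993735 0.1076129  0.15      ] [0.53868087 0.10508229 0.15      ] [0.53096929 0.10812819 0.14415828]
coup [ 0.43506045 -0.31104196  0.03      ] [ 0.44322699 -0.31344717  0.03      ]
tray [0.45858197 0.34960412 0.012     ] [0.46685766 0.34448811 0.012     ]
tray corners [[0.558, 0.388, 0.022], [0.525, 0.255, 0.022], [0.359, 0.303, 0.022], [0.39, 0.431, 0.022]] [0.458 0.344 0.022]
lid [[0.581, 0.182, 0.06], [0.633, -0.061, 0.06], [0.514, -0.094, 0.06], [0.453, 0.15, 0.06]] [0.545 0.045 0.06 ]
arm tips [[0.371, -0.254, 0.03], [0.494, -0.367, 0.03]] [ 0.432 -0.311  0.03 ]
lever [[0.562, -0.027, 0.1], [0.565, -0.109, 0.1]] [ 0.564 -0.068  0.1  ]
knob [[0.533, 0.106, 0.182]] [0.533 0.106 0.182]
```

>>> send_rows --pt "87 35 -25 -6 0 0 0" --pt "87 35 -25 -6 0 0 0" --pt "87 35 -25 -6 0 0 0" --pt "87 35 -25 -6 0 0 0" --pt "87 35 -25 -6 0 0 0" --pt "87 35 -25 -6 0 0 0" --pt "87 35 -25 -6 0 0 0" --pt "87 35 -25 -6 0 0 0" --pt "87 35 -25 -6 0 0 0" --pt "87 35 -25 -6 0 0 0" --pt "87 0 0 0 0 0 0" --pt "87 0 0 0 0 0 0"

```text
time_s: 2.45
tool_pos: [0.4332, -0.308, 0.2829]
tool_rot: [179.9, 0.0, 13.5]
force: [-0.4, -1.3, -0.5]
grip_width: 0.0873
```

```bash
cat >> h.py <<'E'
from scipy.spatial.transform import Rotation as Ro
def to(p,yaw=None):
    """tool-frame shift (mm) to world TCP p at the present yaw; turn about tool z (rad) to yaw (deg)"""
    o=env.get_obs(); R=Ro.from_euler('xyz',o['tool_rot'],degrees=True)
    s=f"shift mm {np.round(1000*(R.inv().apply(np.array(p)-o['tool_pos'])),1).tolist()}"
    if yaw is not None:
        r=(Ro.from_euler('xyz',[180,0,yaw],degrees=True)); s+=f" turn {(R.inv()*r).as_rotvec().round(3).tolist()}"
    print(s)
def show(c,names,z={}):
    cal=env.get_calibration(c)
    for n in names:
        for r in env.regions_of(c,n)[:3]:
            ys,xs=np.nonzero(r['region'])
            if len(xs)<5: continue
            w=np.round(ray(cal,xs.mean(),ys.mean(),z.get(n,.03)),4)
            m=np.cov(np.array([xs,ys])); 
            print(n,round(r['confidence'],2),np.round(r['rect']).tolist(),xs.mean().round(1),ys.mean().round(1),w.tolist())
E
python3 - <<'E'
from h import *
st(); cal=env.get_calibration('wrist'); print(np.round(cal['extrinsics'],3).tolist(),cal['fx'])
snap('wrist','w1'); show('wrist',['coupler','cam_a'])
E
```

```text
{'time_s': 2.45, 'tool_pos': [0.433, -0.308, 0.283], 'tool_rot': [179.946, 0.002, 13.451], 'force': [-0.388, -1.297, -0.511], 'grip_width': 0.087, 'qpos': [53.417, 3.558, -21.811, 93.928, 1.371, 82.733, -45.077]}
[[0.234, -0.935, -0.265, 0.507], [-0.972, -0.225, -0.066, -0.29], [0.002, 0.273, -0.962, 0.445], [0.0, 0.0, 0.0, 1.0]] 334.74194810359535
coupler 0.63 [197.0, 107.0, 318.0, 195.0] 258.8 153.1 [0.4378, -0.3142, 0.03]
cam_a 0.72 [271.0, 107.0, 324.0, 146.0] 298.1 126.4 [0.481, -0.3533, 0.03]
cam_a 0.56 [200.0, 166.0, 241.0, 196.0] 217.8 181.3 [0.3903, -0.2718, 0.03]
```

View pics/w1.png

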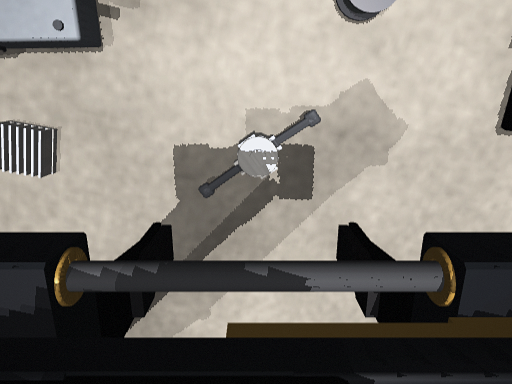

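>>> send_rows --pt "60 19.4 -38 0 0 0 0" --pt "60 19.4 -38 0 0 0 0" --pt "60 19.4 -38 0 0 0 0" --pt "60 19.4 -38 0 0 0 0" --pt "60 19.4 -38 0 0 0 0" --pt "60 19.4 -38 0 0 0 0" --pt "60 19.4 -38 0 0 0 0" --pt "60 19.4 -38 0 0 0 0" --pt "60 19.4 -38 0 0 0 0" --pt "60 19.4 -38 0 0 0 0" --pt "60 0 0 0 0 0 0" --pt "60 0 0 0 0 0 0"

```text
time_s: 3.8
tool_pos: [0.534, 0.1049, 0.2821]
tool_rot: [180.0, 0.1, 13.3]
force: [-0.3, -1.1, -0.7]
grip_width: 0.0602
```

Run:
```python
from h import *
st(); snap('wrist','w2'); show('wrist',['dustcap','valve','manifold'],{'dustcap':.16,'valve':.1,'manifold':.06})
```

```text
{'time_s': 3.8, 'tool_pos': [0.534, 0.105, 0.282], 'tool_rot': [179.996, 0.058, 13.292], 'force': [-0.335, -1.13, -0.673], 'grip_width': 0.06, 'qpos': [27.68, 7.489, -45.301, 91.639, 5.354, 83.166, -94.728]}
dustcap 0.81 [225.0, 152.0, 280.0, 207.0] 251.4 179.7 [0.537, 0.1065, 0.16]
valve 0.71 [364.0, 150.0, 465.0, 189.0] 408.9 172.2 [0.5679, -0.0563, 0.1]
manifold 0.78 [192.0, 79.0, 463.0, 217.0] 317.5 149.8 [0.564, 0.0352, 0.06]
```

View pics/w2.png

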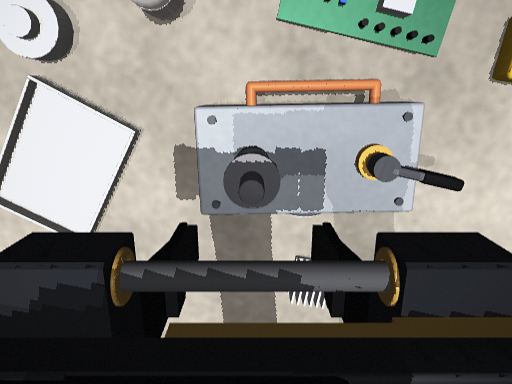

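Wrist view: the cap's cup is centred at about (251,179) and its knob top at about (252,189). The lid screws are at (212,119), (408,116), (400,202) and (216,203), and the valve hub is at about (378,163).

Run:
```python
from h import *
cal=env.get_calibration('wrist')
q=np.array([ray(cal,u,v,.061) for u,v in [(212,119),(408,116),(400,202),(216,203)]])
c=q.mean(0);d=(q[0]+q[3]-q[1]-q[2])[:2];a=np.arctan2(d[1],d[0])-np.pi/2;e=(q[0]+q[1]-q[2]-q[3])[:2];print(q.round(3).tolist(),c,'yaw',a,np.arctan2(e[1],e[0]))
R=np.array([[np.cos(a),-np.sin(a)],[np.sin(a),np.cos(a)]])
A=c[:2]+R@[0,.065];V=c[:2]+R@[0,-.075];print('adapter',A,'valve',V)
print('cup',ray(cal,251.5,179,.139),ray(cal,251.5,179,.148),'knob',ray(cal,252,189,.182))
to([.535,.106,.153])
```

```text
[[0.571, 0.16, 0.061], [0.624, -0.054, 0.061], [0.526, -0.08, 0.061], [0.474, 0.136, 0.061]] [0.54876158 0.04068698 0.061     ] yaw 0.2393724280960523 0.2516718551891076
adapter [0.53335054 0.10383363] valve [ 0.56654356 -0.03217454]
cup [0.53248107 0.10499935 0.139     ] [0.53471252 0.10545473 0.148     ] knob [0.53505445 0.10488912 0.182     ]
shift mm [1.5, -2.8, 129.3]
```

>>> send_rows --pt "60 0 0 30 0 0 0" --pt "60 0 0 30 0 0 0" --pt "60 0 0 30 0 0 0" --pt "60 0 0 20 0 0 0" --pt "60 0 0 17 0 0 0" --pt "60 0 0 0 0 0 0" --pt "0 0 0 0 0 0 0" --pt "0 0 0 0 0 0 0" --pt "0 0 0 0 0 0 0" --pt "0 0 0 0 0 0 0" --pt "0 0 0 0 0 0 0" --grip_force 15

```text
time_s: 5.1
tool_pos: [0.5343, 0.1055, 0.156]
tool_rot: [180.0, -0.0, 13.3]
force: [-0.7, -0.4, -0.6]
grip_width: 0.0274
```

>>> send_rows --pt "0 0 0 0 0 0 0" --pt "0 0 0 0 0 0 0" --pt "0 0 0 0 0 0 0" --pt "0 0 0 -5 0 0 0" --pt "0 0 0 -10 0 0 0" --pt "0 0 0 -20 0 0 0" --pt "0 0 0 -30 0 0 0" --pt "0 0 0 0 0 0 0"

```text
time_s: 5.9
tool_pos: [0.5365, 0.1063, 0.2251]
tool_rot: [179.9, -0.4, 13.3]
force: [0.6, -0.1, -0.3]
grip_width: 0.0215
```

Run:
```python
from h import *
st(); snap('wrist','w3'); show('wrist',['dustcap','tray_in'],{'tray_in':.004,'dustcap':.2}); to([.458,.346,.2])
```

```text
{'time_s': 5.9, 'tool_pos': [0.536, 0.106, 0.225], 'tool_rot': [179.934, -0.421, 13.287], 'force': [0.611, -0.085, -0.3], 'grip_width': 0.022, 'qpos': [27.321, 9.088, -45.365, 96.789, 6.74, 76.472, -95.931]}
dustcap 0.6 [212.0, 185.0, 302.0, 262.0] 254.6 221.7 [0.5387, 0.1064, 0.2]
tray_in 0.72 [0.0, 76.0, 126.0, 260.0] 48.6 171.8 [0.47, 0.3361, 0.004]
shift mm [-18.5, -251.7, 20.4]
```

View pics/w3.png

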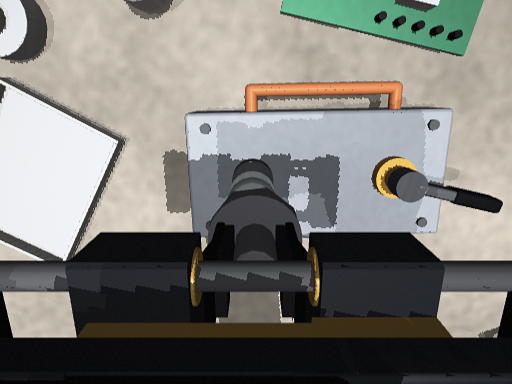

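>>> send_rows --pt "0 -3 -42 0 0 0 0" --pt "0 -3 -42 0 0 0 0" --pt "0 -3 -42 0 0 0 0" --pt "0 -3 -42 0 0 0 0" --pt "0 -3 -42 0 0 0 0" --pt "0 -3 -42 0 0 0 0" --pt "0 0 0 35 0 0 0" --pt "0 0 0 35 0 0 0" --pt "0 0 0 35 0 0 0" --pt "0 0 0 0 0 0 0"

```text
time_s: 7.05
tool_pos: [0.455, 0.3435, 0.1098]
tool_rot: [179.8, 0.6, 13.3]
force: [-0.3, -0.6, -1.2]
grip_width: 0.0215
```

Run:
```python
from h import *
st(); show('top',['tray_in']) if 0 else None
snap('wrist','w4'); show('wrist',['tray_in','dustcap'],{'tray_in':.004,'dustcap':.1}); to([.459,.347,.031])
```

```text
{'time_s': 7.05, 'tool_pos': [0.455, 0.343, 0.11], 'tool_rot': [179.791, 0.617, 13.313], 'force': [-0.312, -0.588, -1.181], 'grip_width': 0.022, 'qpos': [3.153, 21.442, -51.158, 100.6, 17.812, 67.243, -129.941]}
tray_in 0.62 [124.0, 27.0, 389.0, 308.0] 256.0 144.7 [0.4916, 0.3516, 0.004]
dustcap 0.88 [210.0, 187.0, 302.0, 261.0] 255.0 221.3 [0.464, 0.3462, 0.1]
shift mm [-0.0, 0.2, 85.5]
```

>>> send_rows --pt "0 0 0 30 0 0 0" --pt "0 0 0 30 0 0 0" --pt "0 0 0 15 0 0 0" --pt "0 0 0 9 0 0 0" --pt "0 0 0 0 0 0 0" --pt "0 0 0 0 0 0 0"

```text
time_s: 7.8
tool_pos: [0.4594, 0.3474, 0.0329]
tool_rot: [-180.0, -0.1, 13.3]
force: [-0.9, 0.3, -0.6]
grip_width: 0.0221
```

>>> send_rows --pt "0 0 0 2 0 0 0" --pt "40 0 0 0 0 0 0" --pt "40 0 0 0 0 0 0" --pt "40 0 0 0 0 0 0" --pt "40 0 0 -25 0 0 0" --pt "40 0 0 -30 0 0 0" --pt "50 0 0 -30 0 0 -0.144" --pt "60 0 0 -30 0 0 -0.144" --pt "70 0 0 -30 0 0 -0.144" --pt "87 0 0 -30 0 0 -0.144" --pt "87 0 0 -20 0 0 -0.144" --pt "87 0 0 0 0 0 -0.144"

```text
time_s: 9.0
tool_pos: [0.4598, 0.3481, 0.228]
tool_rot: [179.8, -0.3, 63.1]
force: [0.3, 0.1, -1.4]
grip_width: 0.08
```

>>> send_rows --pt "87 0 0 0 0 0 -0.144" --pt "87 0 0 0 0 0 -0.144" --pt "87 0 0 0 0 0 -0.144" --pt "87 0 0 0 0 0 -0.144" --pt "87 0 0 0 0 0 -0.144" --pt "87 0 0 0 0 0 -0.144" --pt "87 0 0 0 0 0 -0.144" --pt "87 0 0 0 0 0 -0.144" --pt "87 0 0 0 0 0 -0.144" --pt "87 0 0 0 0 0 0"

```text
time_s: 10.0
tool_pos: [0.4586, 0.3466, 0.2245]
tool_rot: [-180.0, -0.0, 137.1]
force: [0.3, 0.0, 0.4]
grip_width: 0.087
```

Run:
```python
from h import *
st(); to([.436,-.312,.23],137)
snap('wrist'); show('wrist',['dustcap'],{'dustcap':.03})
```

```text
{'time_s': 10.0, 'tool_pos': [0.459, 0.347, 0.224], 'tool_rot': [-179.993, -0.015, 137.063], 'force': [0.333, 0.049, 0.373], 'grip_width': 0.087, 'qpos': [19.468, 26.119, -76.148, 92.215, 25.559, 81.955, -11.944]}
shift mm [-432.1, -497.5, -5.6] turn [-0.0, -0.0, 0.001]
dustcap 0.76 [232.0, 135.0, 277.0, 185.0] 252.8 161.2 [0.4552, 0.3484, 0.03]
```

>>> send_rows --pt "87 -30.9 -35.5 0 0 0 0" --pt "87 -30.9 -35.5 0 0 0 0" --pt "87 -30.9 -35.5 0 0 0 0" --pt "87 -30.9 -35.5 0 0 0 0" --pt "87 -30.9 -35.5 0 0 0 0" --pt "87 -30.9 -35.5 0 0 0 0" --pt "87 -30.9 -35.5 0 0 0 0" --pt "87 -30.9 -35.5 0 0 0 0" --pt "87 -30.9 -35.5 0 0 0 0" --pt "87 -30.9 -35.5 0 0 0 0" --pt "87 -30.9 -35.5 0 0 0 0" --pt "87 -30.9 -35.5 0 0 0 0"

```text
time_s: 11.3
tool_pos: [0.4395, -0.2181, 0.225]
tool_rot: [-180.0, 0.1, 136.9]
force: [0.6, 0.4, 0.0]
grip_width: 0.0867
```

>>> send_rows --pt "87 -30.9 -35.5 0 0 0 0" --pt "87 -30.9 -35.5 0 0 0 0" --pt "87 0 0 20 0 0 0" --pt "87 0 0 20 0 0 0" --pt "87 0 0 0 0 0 0" --pt "87 0 0 0 0 0 0"

```text
time_s: 11.9
tool_pos: [0.4367, -0.3101, 0.1851]
tool_rot: [-180.0, -0.0, 137.0]
force: [0.2, 0.3, 0.8]
grip_width: 0.0869
```

Run:
```python
from h import *
st(); to([.436,-.312,.012])
im=snap('wrist','w5'); show('wrist',['coupler','cam_a'],{'coupler':.03,'cam_a':.035})
cv2.imwrite('pics/w5b.png',cv2.resize(im[60:330,80:430,::-1],(700,540),interpolation=cv2.INTER_CUBIC))
```

```text
{'time_s': 11.9, 'tool_pos': [0.437, -0.31, 0.185], 'tool_rot': [-179.99, -0.004, 137.002], 'force': [0.217, 0.326, 0.769], 'grip_width': 0.087, 'qpos': [74.238, 9.583, -45.535, 101.056, 7.172, 72.335, 73.92]}
shift mm [-0.8, -1.9, 173.1]
coupler 0.72 [223.0, 75.0, 282.0, 253.0] 251.9 168.4 [0.433, -0.3087, 0.03]
cam_a 0.68 [248.0, 201.0, 268.0, 258.0] 254.0 232.7 [0.4822, -0.3517, 0.035]
```

View pics/w5b.png

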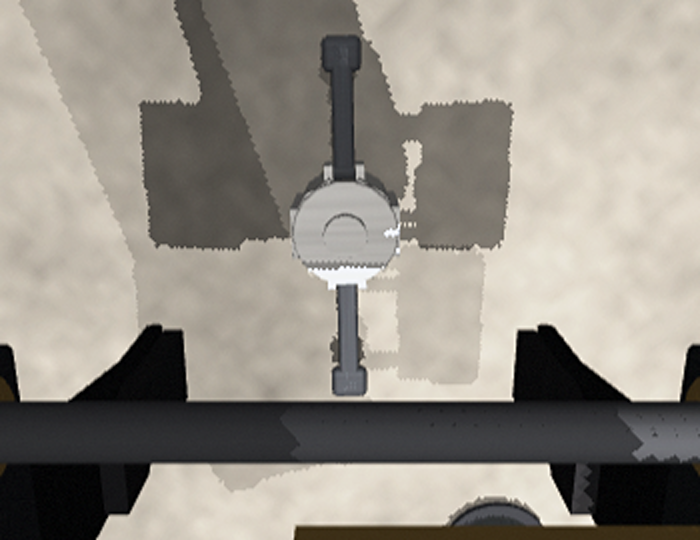

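The crop shows the boss at wrist pixel (252.5,177) and the arm tips at (250.5,86) and (254.5,250). The flats are at the left and right, facing the jaws.

Run:
```python
from h import *
cal=env.get_calibration('wrist')
b=ray(cal,252.5,177,.05);t1=ray(cal,250.5,86,.038);t2=ray(cal,254.5,250,.038);d=t2-t1
print(b,t1,t2,(t1+t2)/2,np.degrees(np.arctan2(d[1],d[0])), np.linalg.norm(d))
to([b[0],b[1],.012],np.degrees(np.arctan2(d[1],d[0]))+180)
```

```text
[ 0.43640835 -0.31104938  0.05      ] [ 0.37664624 -0.25792387  0.038     ] [ 0.4959493  -0.36380825  0.038     ] [ 0.43629777 -0.31086606  0.038     ] -41.589837342428616 0.15951402191845487
shift mm [0.7, -1.0, 174.1] turn [-0.001, 0.002, -0.024]
```

>>> send_rows --pt "87 0.7 -1 40 0 0 -0.024" --pt "87 0 0 40 0 0 0" --pt "87 0 0 40 0 0 0" --pt "87 0 0 35 0 0 0" --pt "87 0 0 22 0 0 0" --pt "87 0 0 0 0 0 0" --pt "30 0 0 0 0 0 0" --pt "30 0 0 0 0 0 0" --pt "30 0 0 0 0 0 0" --pt "30 0 0 0 0 0 0" --pt "30 0 0 0 0 0 0" --pt "30 0 0 0 0 0 0" --grip_force 35

```text
time_s: 13.25
tool_pos: [0.4354, -0.3111, 0.0082]
tool_rot: [-180.0, 0.0, 138.4]
force: [-1.1, -0.4, 3.9]
grip_width: 0.0508
```

>>> send_rows --pt "30 0 0 -10 0 0 0" --pt "30 0 0 -30 0 0 0" --pt "30 0 0 -40 0 0 0" --pt "30 0 0 -40 0 0 0" --pt "30 0 0 -40 0 0 0" --pt "30 0 0 -40 0 0 0" --pt "30 0 0 -20 0 0 0" --pt "30 0 0 0 0 0 0"

```text
time_s: 14.05
tool_pos: [0.4369, -0.3112, 0.2309]
tool_rot: [-180.0, 0.3, 138.4]
force: [0.7, -0.1, -4.5]
grip_width: 0.0506
```

Run:
```python
from h import *
st(); to([.534,.105,.228])
```

```text
{'time_s': 14.05, 'tool_pos': [0.437, -0.311, 0.231], 'tool_rot': [-179.965, 0.323, 138.441], 'force': [0.711, -0.069, -4.494], 'grip_width': 0.051, 'qpos': [75.705, 7.514, -46.461, 97.554, 5.687, 77.008, 76.679]}
shift mm [203.5, 375.8, 1.5]
```

>>> send_rows --pt "30 21.5 39.6 0 0 0 0" --pt "30 21.5 39.6 0 0 0 0" --pt "30 21.5 39.6 0 0 0 0" --pt "30 21.5 39.6 0 0 0 0" --pt "30 21.5 39.6 0 0 0 0" --pt "30 21.5 39.6 0 0 0 0" --pt "30 21.5 39.6 0 0 0 0" --pt "30 0 0 0 0 0 0" --pt "30 0 0 0 0 0 0"

```text
time_s: 14.95
tool_pos: [0.5055, -0.0019, 0.226]
tool_rot: [-179.9, -0.1, 138.7]
force: [-0.3, -0.8, -3.9]
grip_width: 0.0509
```

Run:
```python
from h import *
st(); im=snap('wrist','w6'); print(proj(env.get_calibration('wrist'),[.534,.105,.144])); show('wrist',['coupler'],{'coupler':.25})
```

```text
{'time_s': 14.95, 'tool_pos': [0.506, -0.002, 0.226], 'tool_rot': [-179.899, -0.145, 138.658], 'force': [-0.293, -0.794, -3.886], 'grip_width': 0.051, 'qpos': [57.043, 5.109, -62.068, 101.164, 4.602, 76.653, 42.65]}
[392.90549031 127.91735854]
coupler 0.8 [192.0, 55.0, 315.0, 322.0] 254.4 210.2 [0.487, 0.0137, 0.25]
```

View pics/w6.png

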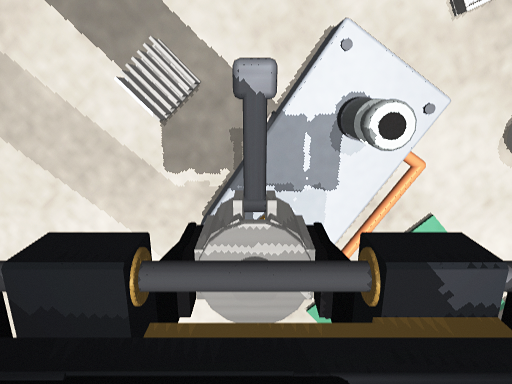

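Run:
```python
from h import *
im=cv2.imread('pics/w6.png',0); cal=env.get_calibration('wrist')
c=im[100:150,370:418]; _,l,s,ce=cv2.connectedComponentsWithStats((c<60).astype(np.uint8))
for i in range(1,len(s)): 
    if s[i][4]>50: p=ce[i]+[370,100]; print(s[i]+[370,100,0,0,0],p,ray(cal,*p,.144),ray(cal,*p,.142))
cv2.imwrite('pics/c6.png',cv2.resize(cv2.imread('pics/w6.png')[80:170,330:430],(800,720),interpolation=cv2.INTER_CUBIC)[:600])
```

```text
[379 113  27  27 569] [391.94024605 125.62565905] [0.53269131 0.10444426 0.144     ] [0.5333623 0.1049263 0.142    ]
```

View pics/c6.png

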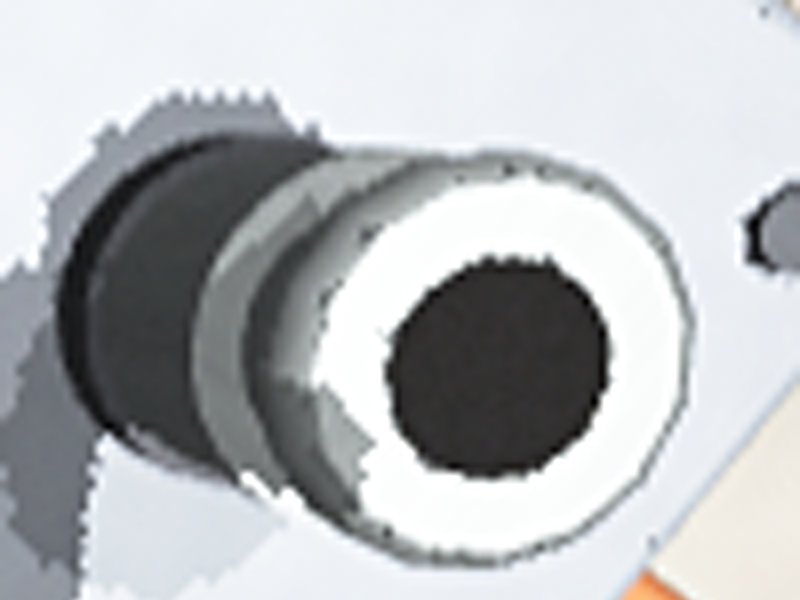

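Adapter top is at about (0.533,0.1045), with the bore at wrist pixel (392,126).

Run:
```python
from h import *
to([.533,.1047,.17])
```

```text
shift mm [52.3, 100.0, 56.2]
```

>>> send_rows --pt "30 17.4 33.3 0 0 0 0" --pt "30 17.4 33.3 0 0 0 0" --pt "30 17.5 33.4 0 0 0 0" --pt "30 0 0 20 0 0 0" --pt "30 0 0 20 0 0 0" --pt "30 0 0 14 0 0 0" --pt "30 0 0 0 0 0 0" --pt "30 0 0 0 0 0 0"

```text
time_s: 15.85
tool_pos: [0.5341, 0.105, 0.1736]
tool_rot: [-180.0, -0.0, 138.3]
force: [0.3, 0.6, -4.3]
grip_width: 0.0508
```

Run:
```python
from h import *
st(); to([.533,.1047,.155],138.5)
```

```text
{'time_s': 15.85, 'tool_pos': [0.534, 0.105, 0.174], 'tool_rot': [-179.973, -0.017, 138.311], 'force': [0.312, 0.639, -4.317], 'grip_width': 0.051, 'qpos': [41.301, 16.642, -63.584, 100.357, 15.579, 72.719, 22.274]}
shift mm [0.7, -1.0, 18.6] turn [-0.0, -0.0, -0.003]
```

Descend in small steps and watch the force.

>>> send_rows --pt "30 0.5 -0.7 10 0 0 0" --pt "30 0 0 8 0 0 0" --pt "30 0 0 4 0 0 0" --pt "30 0 0 3 0 0 0" --pt "30 0 0 0 0 0 0"

```text
time_s: 16.35
tool_pos: [0.5325, 0.106, 0.1481]
tool_rot: [-179.9, -0.1, 138.4]
force: [-1.2, 0.0, -3.8]
grip_width: 0.0508
```

>>> send_rows --pt "30 0 0 4 0 0 0" --pt "30 0 0 4 0 0 0" --pt "30 0 0 4 0 0 0" --pt "30 0 0 0 0 0 0"

```text
time_s: 16.75
tool_pos: [0.5324, 0.1061, 0.1357]
tool_rot: [-179.9, -0.1, 138.4]
force: [-2.2, 1.7, -5.3]
grip_width: 0.0505
```

>>> send_rows --pt "30 0 0 5 0 0 0" --pt "30 0 0 5 0 0 0" --pt "30 0 0 5 0 0 0" --pt "30 0 0 4 0 0 0" --pt "30 0 0 0 0 0 0" --pt "30 0 0 0 0 0 0"

```text
time_s: 17.35
tool_pos: [0.5324, 0.1061, 0.1169]
tool_rot: [-179.9, -0.1, 138.4]
force: [-4.0, 2.0, -5.0]
grip_width: 0.0509
```

>>> send_rows --pt "30 0 0 2 0 0 0" --pt "30 0 0 2 0 0 0" --pt "30 0 0 0 0 0 0" --pt "30 0 0 0 0 0 0"

```text
time_s: 17.75
tool_pos: [0.5325, 0.1062, 0.1142]
tool_rot: [-179.9, -0.0, 138.4]
force: [-7.6, 1.3, 2.5]
grip_width: 0.0506
```

>>> send_rows --pt "87 0 0 0 0 0 0" --pt "87 0 0 0 0 0 0" --pt "87 0 0 0 0 0 0" --pt "87 0 0 0 0 0 0" --pt "87 0 0 -10 0 0 0" --pt "87 0 0 -25 0 0 0" --pt "87 0 0 -35 0 0 0" --pt "87 0 0 -35 0 0 0" --pt "87 0 0 0 0 0 0.1428" --pt "87 0 0 0 0 0 0.1428" --pt "87 0 0 0 0 0 0.1428" --pt "87 0 0 0 0 0 0.1428"

```text
time_s: 18.95
tool_pos: [0.5335, 0.106, 0.2196]
tool_rot: [179.9, 0.0, 105.4]
force: [0.3, 0.5, 0.3]
grip_width: 0.0868
```

>>> send_rows --pt "87 0 0 0 0 0 0.1428" --pt "87 0 0 0 0 0 0.1428" --pt "87 0 0 0 0 0 0.1428" --pt "87 0 0 0 0 0 0.1428" --pt "87 0 0 0 0 0 0.1428" --pt "87 0 0 0 0 0 0.1428" --pt "87 0 0 0 0 0 0.1428" --pt "87 0 0 0 0 0 0" --pt "87 0 0 0 0 0 0"

```text
time_s: 19.85
tool_pos: [0.5333, 0.1061, 0.2192]
tool_rot: [180.0, -0.0, 48.6]
force: [-0.5, -0.0, 0.9]
grip_width: 0.0869
```

Run:
```python
from h import *
st(); to([.5325,.106,.16],48.4); im=snap('wrist','w7'); show('wrist',['coupler','cam_a'],{'coupler':.13,'cam_a':.135})
w=snap('scene','s7'); show('scene',['coupler'],{'coupler':.135})
a=cv2.resize(im[:,:,::-1],(440,330)); b=cv2.resize(w[120:250,180:320,::-1],(355,330),interpolation=cv2.INTER_CUBIC)
cv2.imwrite('pics/c7.png',np.hstack([a,b]))
```

```text
{'time_s': 19.85, 'tool_pos': [0.533, 0.106, 0.219], 'tool_rot': [179.963, -0.015, 48.634], 'force': [-0.473, -0.026, 0.911], 'grip_width': 0.087, 'qpos': [32.765, 10.405, -51.82, 97.217, 8.423, 76.418, -61.946]}
shift mm [-0.6, -0.6, 59.2] turn [0.001, -0.0, 0.004]
coupler 0.78 [141.0, 155.0, 370.0, 234.0] 254.0 194.8 [0.5333, 0.1054, 0.13]
cam_a 0.68 [138.0, 184.0, 221.0, 208.0] 174.1 194.3 [0.4885, 0.1473, 0.135]
cam_a 0.67 [288.0, 186.0, 376.0, 209.0] 333.4 195.8 [0.5796, 0.0655, 0.135]
coupler 0.89 [257.0, 166.0, 275.0, 195.0] 264.0 181.1 [0.5408, 0.1008, 0.135]
```

View pics/c7.png

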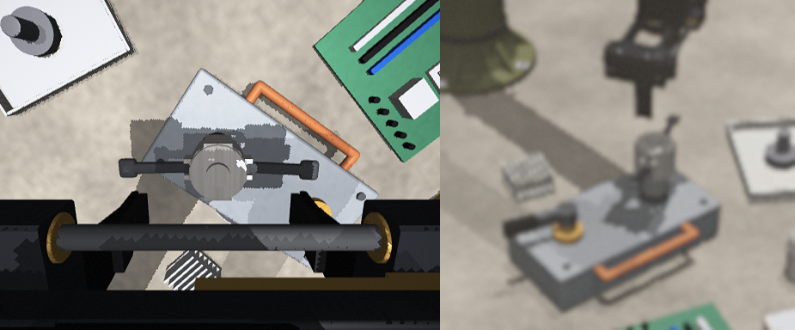

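The wrist part shows the coupler seated on the adapter with both arms out, level with the jaw axis. Now I press the open fingers down on the arms, then squeeze.

>>> send_rows --pt "87 -0.4 0 30 0 0 0" --pt "87 0 0 30 0 0 0" --pt "87 0 0 10 0 0 0" --pt "87 0 0 6 0 0 0" --pt "87 0 0 6 0 0 0" --pt "87 0 0 6 0 0 0" --pt "87 0 0 0 0 0 0"

```text
time_s: 20.8
tool_pos: [0.534, 0.1059, 0.1317]
tool_rot: [179.9, -0.1, 48.4]
force: [0.2, -0.7, 0.6]
grip_width: 0.0869
```

>>> send_rows --pt "87 0 0 6 0 0 0" --pt "87 0 0 6 0 0 0" --pt "87 0 0 6 0 0 0"

```text
time_s: 21.1
tool_pos: [0.5347, 0.1062, 0.1147]
tool_rot: [179.8, -0.2, 48.4]
force: [-1.2, 0.8, 6.9]
grip_width: 0.0869
```

Run:
```python
from h import *
st(); im=snap('wrist','w8'); show('wrist',['cam_a','coupler'],{'cam_a':.12})
w=snap('scene','s8'); show('scene',['coupler','cam_a'],{'coupler':.135})
a=cv2.resize(im[100:300,90:420,::-1],(440,267)); b=cv2.resize(w[130:220,215:315,::-1],(297,267),interpolation=cv2.INTER_CUBIC)
cv2.imwrite('pics/c8.png',np.hstack([a,b]))
```

```text
{'time_s': 21.1, 'tool_pos': [0.535, 0.106, 0.115], 'tool_rot': [179.835, -0.167, 48.423], 'force': [-1.21, 0.806, 6.909], 'grip_width': 0.087, 'qpos': [30.137, 16.317, -50.291, 104.546, 13.834, 65.274, -66.4]}
cam_a 0.93 [148.0, 207.0, 194.0, 258.0] 171.0 234.1 [0.5086, 0.1395, 0.12]
cam_a 0.7 [308.0, 211.0, 370.0, 258.0] 336.0 236.8 [0.5697, 0.0834, 0.12]
cam_a 0.41 [127.0, 77.0, 486.0, 325.0] 293.5 183.0 [0.5716, 0.1192, 0.12]
coupler 0.72 [145.0, 191.0, 368.0, 323.0] 252.0 251.7 [0.5026, 0.0722, 0.03]
cam_a 0.5 [256.0, 195.0, 259.0, 203.0] 258.1 199.5 [0.5005, 0.0982, 0.03]
cam_a 0.44 [339.0, 161.0, 359.0, 177.0] 349.8 168.0 [0.4509, 0.5009, 0.03]
```

View pics/c8.png

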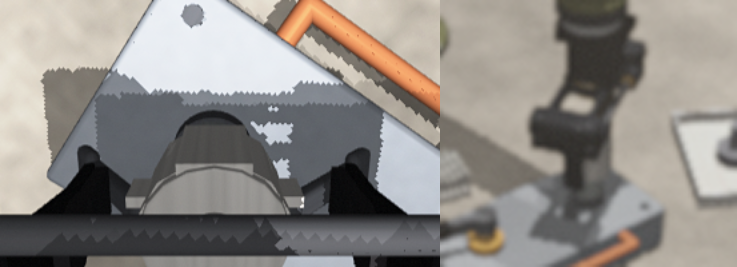

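Both arms are swinging down ahead of the fingers, at about 7 N. I carry on down, then squeeze.

>>> send_rows --pt "87 0 0 6 0 0 0" --pt "87 0 0 6 0 0 0" --pt "87 0 0 5 0 0 0" --pt "87 0 0 0 0 0 0" --pt "50 0 0 0 0 0 0" --pt "50 0 0 0 0 0 0" --pt "50 0 0 0 0 0 0" --pt "50 0 0 0 0 0 0" --pt "50 0 0 0 0 0 0" --pt "50 0 0 0 0 0 0" --grip_force 40

```text
time_s: 22.4
tool_pos: [0.5319, 0.1057, 0.095]
tool_rot: [-179.9, 0.1, 48.4]
force: [-2.4, 0.9, -3.9]
grip_width: 0.0604
```

>>> send_rows --pt "50 0 0 0 0 0 0" --pt "50 0 0 0 0 0 0" --pt "50 0 0 0 0 0 0" --grip_force 60

```text
time_s: 22.7
tool_pos: [0.5319, 0.1057, 0.0951]
tool_rot: [-179.9, 0.1, 48.4]
force: [-3.0, 1.4, -5.5]
grip_width: 0.0597
```

>>> send_rows --pt "85 0 0 0 0 0 0" --pt "85 0 0 0 0 0 0" --pt "85 0 0 0 0 0 0" --pt "85 0 0 0 0 0 0" --pt "85 0 0 -15 0 0 0" --pt "85 0 0 -30 0 0 0" --pt "85 0 0 -35 0 0 0" --pt "85 0 0 -40 0 0 0" --pt "60 0 0 0 0 0 0" --pt "40 0 0 0 0 0 0"

```text
time_s: 23.7
tool_pos: [0.5339, 0.1058, 0.2177]
tool_rot: [179.8, -0.1, 48.4]
force: [0.4, 0.5, -0.4]
grip_width: 0.0761
```

Run:
```python
from h import *
st(); im=snap('wrist','w9'); show('wrist',['coupler','cam_a','valve'],{'cam_a':.12,'coupler':.15,'valve':.095})
cal=env.get_calibration('wrist')
m=env.regions_of('wrist','valve')[0]['region']; ys,xs=np.nonzero(m)
V=ray(cal,*cv2.minEnclosingCircle(np.c_[xs,ys].astype(np.float32))[0],.1); print(V)
cv2.imwrite('pics/w9b.png',im[:,:,::-1])
```

```text
{'time_s': 23.7, 'tool_pos': [0.534, 0.106, 0.218], 'tool_rot': [179.821, -0.115, 48.416], 'force': [0.355, 0.535, -0.395], 'grip_width': 0.076, 'qpos': [32.953, 10.421, -52.002, 97.406, 8.544, 76.094, -62.211]}
coupler 0.97 [213.0, 157.0, 291.0, 236.0] 252.2 195.3 [0.5365, 0.1105, 0.15]
cam_a 0.71 [214.0, 167.0, 228.0, 200.0] 218.7 184.9 [0.516, 0.128, 0.12]
cam_a 0.46 [279.0, 168.0, 295.0, 200.0] 286.0 186.1 [0.5556, 0.0916, 0.12]
valve 0.48 [368.0, 246.0, 392.0, 259.0] 378.1 252.3 [0.5761, -0.0211, 0.095]
[ 0.57484652 -0.01688849  0.1       ]
```

View pics/w9b.png

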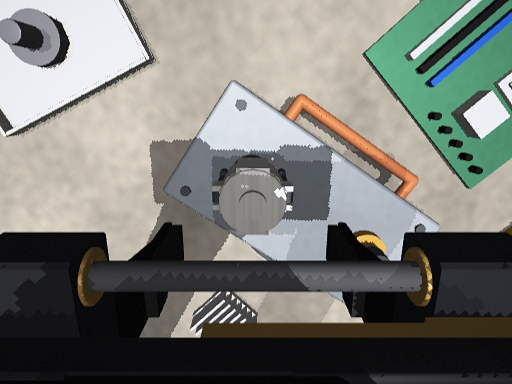

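The arms lie shut against the coupler, the cap stands in the tray, and the fingers are clear. Next the valve.

>>> send_rows --pt "40 0 0 0 0 0 -0.127" --pt "40 0 0 0 0 0 -0.127" --pt "40 0 0 0 0 0 -0.127" --pt "40 0 0 0 0 0 -0.127" --pt "40 0 0 0 0 0 -0.127" --pt "40 0 0 0 0 0 -0.127" --pt "40 0 0 0 0 0 0"

```text
time_s: 24.65
tool_pos: [0.5324, 0.1056, 0.2148]
tool_rot: [-179.9, -0.0, 92.1]
force: [-0.3, 0.3, -0.6]
grip_width: 0.0405
```

Run:
```python
from h import *
st(); to([.5686,-.092,.218],92)
```

```text
{'time_s': 24.65, 'tool_pos': [0.532, 0.106, 0.215], 'tool_rot': [-179.901, -0.022, 92.113], 'force': [-0.256, 0.266, -0.614], 'grip_width': 0.04, 'qpos': [37.437, 11.944, -57.54, 97.476, 10.3, 76.351, -19.891]}
shift mm [-198.8, 28.8, -3.3] turn [-0.002, -0.0, 0.002]
```

>>> send_rows --pt "40 -40 6 0 0 0 0" --pt "40 -40 6 0 0 0 0" --pt "40 -40 6 0 0 0 0" --pt "40 -40 6 0 0 0 0" --pt "40 -39 5 0 0 0 0" --pt "40 0 0 0 0 0 0" --pt "40 0 0 0 0 0 0"

```text
time_s: 25.35
tool_pos: [0.5688, -0.0932, 0.2149]
tool_rot: [-179.9, -0.1, 91.8]
force: [0.5, 0.8, 0.5]
grip_width: 0.0404
```

Run:
```python
from h import *
st(); im=snap('wrist','w10'); cal=env.get_calibration('wrist')
for r in env.regions_of('wrist','valve')[:2]:
    m=r['region'];ys,xs=np.nonzero(m);print(r['confidence'],r['rect'],len(xs))
    for y in range(ys.min(),ys.max(),10):
        x=xs[ys==y]
        if len(x): print(y,x.min(),x.max(),ray(cal,(x.min()+x.max())/2,y,.106)[:2].round(4))
```

```text
{'time_s': 25.35, 'tool_pos': [0.569, -0.093, 0.215], 'tool_rot': [-179.922, -0.068, 91.793], 'force': [0.463, 0.763, 0.475], 'grip_width': 0.04, 'qpos': [49.865, 15.689, -50.86, 93.092, 12.352, 77.228, -0.921]}
0.77 [234.6, 88.9, 272.0, 206.0] 2100
89 251 256 [ 0.5663 -0.0129]
99 238 269 [ 0.5666 -0.0204]
109 236 270 [ 0.5664 -0.0281]
119 241 265 [ 0.5667 -0.0358]
129 247 257 [ 0.5662 -0.0437]
139 247 258 [ 0.5668 -0.0517]
149 246 258 [ 0.5667 -0.0598]
159 245 259 [ 0.567 -0.068]
169 245 259 [ 0.5673 -0.0764]
179 244 258 [ 0.5667 -0.085 ]
189 244 257 [ 0.5666 -0.0937]
199 245 258 [ 0.5678 -0.1025]
```

>>> send_rows --pt "40 0 -2 35 0 0 0" --pt "40 0 0 35 0 0 0" --pt "40 0 0 30 0 0 0" --pt "40 0 0 15 0 0 0" --pt "40 0 0 11 0 0 0" --pt "18 0 0 0 0 0 0" --pt "18 0 0 0 0 0 0" --pt "18 0 0 0 0 0 0" --pt "18 0 0 0 0 0 0" --pt "18 0 0 0 0 0 0" --grip_force 10

```text
time_s: 26.45
tool_pos: [0.5676, -0.0925, 0.0904]
tool_rot: [179.9, 0.0, 92.1]
force: [0.1, 0.2, 0.4]
grip_width: 0.0187
```

>>> send_rows --pt "18 0.45 -7.4 0 0 0 0.12" --pt "18 0.45 -7.4 0 0 0 0.12" --pt "18 0.45 -7.4 0 0 0 0.12" --pt "18 0.45 -7.4 0 0 0 0.12" --pt "18 0.45 -7.4 0 0 0 0.12" --pt "18 0.45 -7.4 0 0 0 0.12" --pt "18 0.45 -7.4 0 0 0 0.12" --pt "18 0.45 -7.4 0 0 0 0.12" --pt "18 0.45 -7.4 0 0 0 0.12" --pt "18 0.45 -7.4 0 0 0 0.12"

```text
time_s: 27.45
tool_pos: [0.5083, -0.0561, 0.0902]
tool_rot: [179.9, -0.0, 23.0]
force: [0.4, -2.1, -0.1]
grip_width: 0.0179
```

>>> send_rows --pt "18 0.3 -5 0 0 0 0.08" --pt "18 0.2 -3.5 0 0 0 0.06" --pt "18 0 0 0 0 0 0"

```text
time_s: 27.75
tool_pos: [0.5054, -0.0471, 0.09]
tool_rot: [179.9, 0.0, 15.3]
force: [0.5, -0.6, -0.9]
grip_width: 0.018
```

>>> send_rows --pt "18 0 -2 0 0 0 0.02" --pt "18 0 -2 0 0 0 0.01" --pt "18 0 -1 0 0 0 0" --pt "18 0 0 0 0 0 0"

```text
time_s: 28.15
tool_pos: [0.5042, -0.0419, 0.0897]
tool_rot: [180.0, 0.0, 13.6]
force: [-0.9, -1.6, 1.1]
grip_width: 0.0183
```

>>> send_rows --pt "18 0 -1 0 0 0 0" --pt "18 0 -1 0 0 0 0" --pt "18 0 -1 0 0 0 0"

```text
time_s: 28.45
tool_pos: [0.504, -0.0414, 0.0897]
tool_rot: [179.8, -0.0, 13.5]
force: [1.8, -7.1, -1.8]
grip_width: 0.018
```

The force rose to 7 N and the motion stalled, so the lever is at its stop. I centre on the lever, open and lift away.

>>> send_rows --pt "18 0 -1 0 0 0 0" --pt "18 0 0 0 0 0 0" --pt "18 0 4 0 0 0 0" --pt "18 0 2 0 0 0 0" --pt "24 0 0 0 0 0 0" --pt "24 0 0 -15 0 0 0" --pt "24 0 0 -30 0 0 0" --pt "24 0 0 -40 0 0 0" --pt "24 -15 0 -40 0 0 0" --pt "24 0 0 0 0 0 0"

```text
time_s: 29.45
tool_pos: [0.4928, -0.0471, 0.2213]
tool_rot: [179.7, -0.5, 13.6]
force: [0.6, 0.0, 0.4]
grip_width: 0.0241
```

Run:
```python
from h import *
st(); im=snap('wrist','w11'); cal=env.get_calibration('wrist')
for r in env.regions_of('wrist','valve')[:2]:
    ys,xs=np.nonzero(r['region']);print(r['confidence'],r['rect'],len(xs))
    for y in range(ys.min(),ys.max(),14):
        x=xs[ys==y]
        if len(x): print(y,x.min(),x.max(),ray(cal,(x.min()+x.max())/2,y,.106)[:2].round(4))
t=snap('top'); show('top',['heatsink','dustcap','coupler','valve'],{'dustcap':.03,'coupler':.13,'valve':.1,'heatsink':.02})
b=cv2.resize(t[140:290,130:330,::-1],(400,300),interpolation=cv2.INTER_CUBIC)
cv2.imwrite('pics/c11.png',np.hstack([cv2.resize(im[:,:,::-1],(400,300)),b]))
```

```text
{'time_s': 29.45, 'tool_pos': [0.493, -0.047, 0.221], 'tool_rot': [179.683, -0.495, 13.615], 'force': [0.589, 0.034, 0.395], 'grip_width': 0.024, 'qpos': [42.657, 0.598, -40.232, 103.904, 0.573, 75.078, -74.102]}
0.62 [234.7, 75.0, 269.7, 194.3] 2150
77 247 257 [ 0.5782 -0.0249]
91 236 269 [ 0.5681 -0.0277]
105 239 266 [ 0.5577 -0.0302]
119 247 258 [ 0.547  -0.0328]
133 247 258 [ 0.5361 -0.0355]
147 246 260 [ 0.5251 -0.0385]
161 247 260 [ 0.5139 -0.0417]
175 246 261 [ 0.5022 -0.0445]
189 247 261 [ 0.4904 -0.0478]
heatsink 0.53 [282.0, 253.0, 302.0, 268.0] 289.4 260.8 [0.3689, -0.015, 0.02]
dustcap 0.49 [167.0, 229.0, 183.0, 248.0] 174.5 236.4 [0.4546, 0.344, 0.03]
coupler 0.69 [238.0, 196.0, 258.0, 217.0] 248.3 206.2 [0.5294, 0.1074, 0.13]
valve 0.21 [282.0, 252.0, 302.0, 268.0] 289.7 260.4 [0.3674, -0.0114, 0.1]
```

View pics/c11.png

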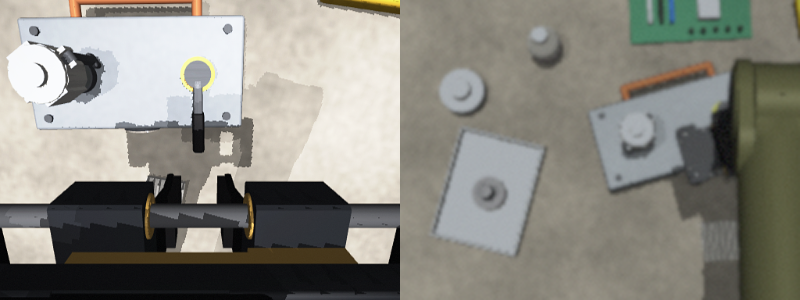

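The picture shows the lever pointing along the tank's -x at 14.6°, against a tank yaw of about 14°. The coupler is on the adapter with its arms hanging shut, and the cap is in the tray.

```bash
python3 -c "
from cell import env
print(env.sign_off())"
```

```text
the job is handed in; nothing more can be done
None
```

The whole job is done in the order asked and handed in at about 29.5 s of robot time.

- **Dust cap:** I lifted it off the adapter and set it in the tray. The last top view still finds it near the tray's centre.
- **Coupler:** I gripped it by its flats and lowered it onto the adapter. Contact came at a tool height of 114.2 mm, which is the computed fully-home height. I let go with both arms still out.
- **Cam arms:** I pressed both down together with the open fingers, then squeezed them flat. The jaws read 60 mm across the shut arms (nominal 61). They stayed shut after I let go, though the last wrist view shows only one of them.
- **Valve:** I swung the lever clockwise until it stalled at its stop (about 7 N). It now points at 14.6°, and the tank's -x axis is at about 14°.

At the end the gripper was clear of everything, with no force on the wrist beyond noise. The last views show the bystanders near the tank and tray in place. I did not re-measure the ones farther away, and the arm stayed above them.

One check disagreed: in the last top picture the valve detector fired weakly (0.21) on the heat sink. The robot arm hid the valve in that view, so I used the wrist picture instead.

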